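Take a loading stack apart and put its parts away

TASK

The pressing test is over: take the loading stack apart from the top and set every part in its own place, without dropping anything. Stand the large brass weight upright in the large round wooden dish and the small weight upright in the small dish, lay the steel plate flat inside the steel tray, and lay the wooden block flat, lengthwise across the middle of the rack's two bars, with its length along the rack's length. Leave the stopwatch and the dropper bottle where they are.

Things in the scene. Friction and masses are not known exactly. Their poses are not given: they have to be found in the camera images.
- large_weight: The larger brass knob weight, 0.2 kg: body 30 mm diameter and 28 mm high, topped by a knob 16 mm in diameter up to 40 mm. Starts upright on the steel plate beside the small weight, on either end of it, centres 36 mm apart along the plate's x. Origin: centre of its underside, z up.
- small_weight: The smaller brass knob weight, 0.1 kg: body 24 mm diameter and 22 mm high, topped by a knob 12 mm in diameter up to 30 mm. Starts upright on the steel plate beside the large weight. Origin: centre of its underside, z up.
- load_plate: Flat bright steel plate 70 mm (its x) x 60 mm (its y) x 14 mm thick, 0.42 kg. Starts lying on the wooden block with its x along the block's length (within about 4 degrees), so that it overhangs the block by 14 mm on both long sides while 14 mm of the block shows at each end. Origin: centre of its underside, z up.
- wood_block: Plain wooden block 98 mm (its x) x 32 mm (its y) x 18 mm high, about 0.06 kg, lying on the bench at the bottom of the stack. Origin: centre of its underside, z up.
- large_dish: The larger of two shallow round wooden dishes, fixed to the bench: 68 mm outside diameter, 10 mm high, with a round well 46 mm in diameter whose floor is 5 mm above the bench. Place of the large weight. Origin: centre of its underside.
- small_dish: The smaller round wooden dish, fixed: 48 mm outside diameter, 10 mm high, with a round well 36 mm in diameter whose floor is 5 mm above the bench. Place of the small weight. Origin: centre of its underside.
- tray: Open pressed steel tray, fixed: 104 mm (its x) x 150 mm (its y), walls 2 mm thick and 22 mm high, floor 2 mm above the bench, so 100 x 146 mm inside. Place of the steel plate. Origin: centre of its underside.
- rack: Low drying rack, fixed: aluminium base 112 mm (its x) x 64 mm (its y) x 5 mm with two dark upright bars running along its y at x = -30 and +30 mm, each 12 mm wide and 60 mm long; their flat tops are 22 mm above the bench. Place of the wooden block, which lies across both bars with its length along the rack's x. Origin: centre of its underside.
- stopwatch: Black round stopwatch 62 x 68 x 20 mm lying loose on the bench; a bystander, to be left alone. Origin: centre of its underside.
- dropper_bottle: Small white dropper bottle with a red cap, 32 mm in diameter, 54 mm high, standing loose on the bench; a bystander, to be left alone. Origin: centre of its underside.
Mind the look-alikes: they are no part of the job. There is more than one size of the tray; the one meant has the size given above.

How it is judged:
At the end, for the whole second after the job is handed in: Each weight upright on the floor of its own dish (within 11 mm of centre), the plate flat on the tray floor, the block flat on both bars (centre within 15 mm, length within 0.25 rad of the rack's x); heights within 3 mm, tilts under 0.1 rad; all released and at rest (horizontal distance between large_weight and large_dish below 0.011 m and z of large_weight in the frame of large_dish between 0.002 and 0.008 m and linear speed of each of large_weight, small_weight, load_plate, wood_block below 0.02 m/s and angle between each of large_weight, small_weight, load_plate, wood_block's own z axis and vertical below 0.1 rad and horizontal distance between small_weight and small_dish below 0.011 m and z of small_weight in the frame of small_dish between 0.002 and 0.008 m and horizontal distance between load_plate and tray below 0.052 m and z of load_plate in the frame of tray between -0.001 and 0.005 m and horizontal distance between wood_block and rack below 0.015 m and angle between the x axis of wood_block and the x axis of rack, either way round below 0.25 rad and z of wood_block in the frame of rack between 0.019 and 0.025 m); the robot touches nothing.
It fails at once if the stopwatch was moved more than 25 mm (distance of stopwatch from where it was at the start of the episode above 0.025 m).
It fails at once if the dropper bottle was moved more than 25 mm or knocked over (distance of dropper_bottle from where it was at the start of the episode above 0.025 m or angle between dropper_bottle's own z axis and vertical above 0.6 rad).
It fails at once if a part of the stack was dropped (let go and falling faster than 0.6 m/s, a fall of some 18 mm) ((contact force between the fingers and large_weight below 0.01 N and linear speed of large_weight above 0.6 m/s) or (contact force between the fingers and small_weight below 0.01 N and linear speed of small_weight above 0.6 m/s) or (contact force between the fingers and load_plate below 0.01 N and linear speed of load_plate above 0.6 m/s) or (contact force between the fingers and wood_block below 0.01 N and linear speed of wood_block above 0.6 m/s)).
It also fails if it takes over 128 s, if anything falls off the work surface, if the arm or the gripper's body presses on something with over 40 N, if the wrist force passes 120 N, or if a joint passes its speed limit or range.

ROBOT

A 6-joint arm with a two-finger parallel gripper is mounted at the origin on a cart in front of the work surface, level with it; the furniture and walls round the work are solid. World frame = base frame: x ahead of the robot, y to its left, z up, the work surface at z = 0. Lengths are in m, angles in rad, forces in N, time in s.
With the tool pointing down it reaches from about 0.35 to 0.85 m from the base axis. Payload 8.1 kg.
Tool frame: the origin (TCP) lies midway between the tips of the shut fingers; the grasp point (between the pads) lies bot.hold_point_z behind it (bot.hold_point_z is the distance from the TCP to the grasp point, in m); z points along the fingers, y is the line along which they close (so a half turn about z gives the same grasp; the last joint's range is limited). The gripper opens to 93 mm and grips with 3 to 60 N. Pads are 15 mm wide; open, the fingers measure 128 mm over their backs; the gripper's body (75 mm by 188 mm) begins 65 mm behind the grasp point.
Start: joints at [-1.308, 0.13, 1.488, -0, 1.523, -0.085], TCP at [0.205, -0.564, 0.219] pointing down, gripper open.
Joint ranges: [-2.96, 2.96], [-0.89, 2.26], [0.02, 2.5], [-1.34, 4.48], [0, 2.73], [-2.66, 2.66]. Speed limits (rad/s): [2.39, 2.39, 2.79, 3.14, 3.14, 3.14].

INTERFACE

Orientations are given as a unit quaternion [x, y, z, w].
In Python, from plant import bot gives the robot as it stands. The module is installed in compiled form; this text tells all that it offers.
- The arm moves only by the tool send_rows, never from a script. Its argument "commands" is a list of rows, each an object with "fingers": the opening, from 0 (shut) to 1 (fully open); "slide": the shift along the tool's x, y, z in units of 50 mm (1.0 is 50 mm), a list of three; "rotation": the turn, a rotation vector about the tool's x, y, z in units of 8 degrees (1.0 is 8 degrees), a list of three. A call has 1 to 20 rows; each row shifts and turns the commanded pose from where the row before left it, along the tool's axes as they then stand; what a row does not reach is not made up. A row lasts 1/10 s, in which the tool goes at most 50 mm and 8.59 degrees, less where a joint would pass 70% of its speed; a pose out of reach is approached as far as the arm can. A call is refused whole if a number of a shift passes 1 or a number of a turn 1, either way. A call with a gripper value outside its range is refused whole. The fingers move at their own pace and stop on an object; the grip force is fixed at half the most. Time passes only in rows, so rows that do not move let the fingers close. It gives the time, the measured TCP pose, the force, the opening and the grip force at its end, in the units of the state.
- bot.sense(): the state, without advancing time (a new reading comes with each control period).
- bot.snapshot(name): name is "scene" or "top"; returns the picture (384x512x3 uint8, red, green, blue); there is no depth.
- bot.get_calibration(name): a dict with "fx", "fy", "cx", "cy" (pixels), "camera_from_world" (4x4, takes a point from world to camera coordinates). Camera axes: x right, y down, z forward; pixel columns grow to the right and rows downward; lengths in m; the calibration is good to about 2 mm. A picture is of the moment at which its call begins. get_calibration takes no time and is no camera call.
- bot.sign_off(): hands the job in; it is judged then, once.
Trained networks look in the newest picture that a camera, given by its name, has taken for a name from the list of things; names that differ only in an ending like _2 or _b are one class to them, and where a whole thing is asked for, a point or a joint stands for the part that bears it (a point fixed in the world has none). Each returns a list of dicts, best first, with "p" (0 to 1); they miss things now and then, are a little off and sometimes report something else, mostly with a low value. They report only what shows in the picture. A call takes as long as a camera call. They do not tell look-alikes from the thing itself.
- bot.look_for(camera, name): "centre" ([x, y, z] in m, in world coordinates, good to about 4 mm: the middle of the surface that is visible of it).
The state is a dict: "time_s": time; "qpos": joint angles; "dq": joint speeds; "joint_efforts": joint torques, N m; "eef_pos": TCP position; "tool_rot": TCP orientation; "ft_force": force on the tool from outside, world axes, zero at the start; "ft_torque": the same for the moment, N m; "finger_gap": finger opening in m; "grip_force": force on a finger pad.
Only numpy, scipy, OpenCV 4.12 (cv2) and the standard library are available. Lean on these libraries where they do the work, as an engineer would, in place of code of your own. Each camera call takes 0.05 s, during which the arm holds its last target. There are 200 camera calls.

## Working session

There is one attempt and no reset: what is moved stays moved. The work goes in short steps, Python scripts to look and compute and a tool call to move; the robot and the scene stay as the last step left them, time stands still between calls to the robot, and variables do not carry over. Pictures are saved under pics/ and viewed, at most 17 in all, crops included, and the job is handed in when it is done.

Besides the shell and the picture viewer there is one more tool, called after ">>>" as name(argument=value, ...), one argument or row to a line, values as JSON. send_rows: Moves the arm, as the interface text tells. Its arguments: {"type":"object","properties":{"commands":{"type":"array"}},"required":["commands"]}

```bash
mkdir -p pics; python3 - <<'E'
from plant import bot
import cv2,numpy as np
for c in("scene","top"):
    cv2.imwrite(f"pics/{c}0.png",cv2.cvtColor(bot.snapshot(c),cv2.COLOR_RGB2BGR))
    k=bot.get_calibration(c);print(c,k["fx"],k["cx"],k["cy"],np.round(k["camera_from_world"],3).tolist())
    for n in "large_weight small_weight load_plate wood_block large_dish small_dish tray rack stopwatch dropper_bottle".split():
        print(n,[(np.round(d["centre"],3).tolist(),round(d["p"],2)) for d in bot.look_for(c,n)[:3]])
print(bot.hold_point_z,bot.sense())
E
```

```text
scene 388.9836751493072 258.9035464074025 190.55901018385137 [[-0.593, -0.806, 0.002, 0.362], [-0.414, 0.302, -0.859, 0.29], [0.691, -0.51, -0.512, 0.579], [0.0, 0.0, 0.0, 1.0]]
large_weight [([0.511, 0.262, 0.054], 0.77)]
small_weight [([0.476, 0.254, 0.052], 0.62)]
load_plate [([0.484, 0.268, 0.031], 0.97), ([0.448, 0.253, 0.016], 0.27)]
wood_block [([0.449, 0.252, 0.016], 0.64), ([0.484, 0.268, 0.028], 0.5)]
large_dish [([0.444, -0.083, 0.01], 0.7)]
small_dish [([0.451, 0.249, 0.016], 0.62), ([0.43, 0.07, 0.008], 0.52)]
tray [([0.754, -0.133, 0.003], 0.76), ([0.471, -0.247, 0.004], 0.61)]
rack [([0.641, -0.013, 0.005], 0.75)]
stopwatch [([0.618, 0.184, 0.016], 0.83)]
dropper_bottle [([0.63, -0.186, 0.027], 0.69)]
top 364.0931042653465 252.8571369369138 190.51577271666042 [[0.013, -1.0, 0.012, -0.004], [-0.999, -0.013, -0.037, 0.571], [0.037, -0.012, -0.999, 0.973], [0.0, 0.0, 0.0, 1.0]]
large_weight [([0.517, 0.248, 0.057], 0.66)]
small_weight [([0.483, 0.25, 0.051], 0.66)]
load_plate []
wood_block [([0.464, -0.255, 0.005], 0.7)]
large_dish [([0.444, -0.082, 0.007], 0.87)]
small_d
[... 294 characters left out ...]
0188 {'time_s': 1.1, 'qpos': array([-1.30841378e+00,  1.30381179e-01,  1.48818553e+00,  6.41726570e-06,
        1.52299894e+00, -8.54074384e-02]), 'dq': array([-0.00104776,  0.00089085, -0.00028266, -0.00122706,  0.00133435,
        0.00026903]), 'joint_efforts': array([ 2.77836134e-04, -5.59768009e+01, -4.92069662e+01,  7.66755687e-02,
        2.21938599e-02,  6.50887046e-05]), 'eef_pos': array([ 0.20451517, -0.56408309,  0.21865443]), 'tool_rot': array([9.84918355e-01, 1.73019752e-01, 4.38578091e-06, 1.31676280e-05]), 'ft_force': array([ 0.0400357 , -0.20587871, -0.71610551]), 'ft_torque': array([ 0.05385444, -0.0034033 ,  0.00196056]), 'grip_force': 0.0, 'finger_gap': 0.09289409761986545}
```

```bash
python3 - <<'E'
import cv2
for c in("scene","top"):
    cv2.imwrite(f"pics/{c}0b.png",cv2.resize(cv2.imread(f"pics/{c}0.png"),(800,600),interpolation=cv2.INTER_CUBIC))
a=cv2.imread("pics/top0.png")
cv2.imwrite("pics/stk.png",cv2.resize(a[150:270,100:260],(800,600),interpolation=cv2.INTER_CUBIC))
E
```

```text
(no output)
```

View pics/top0b.png

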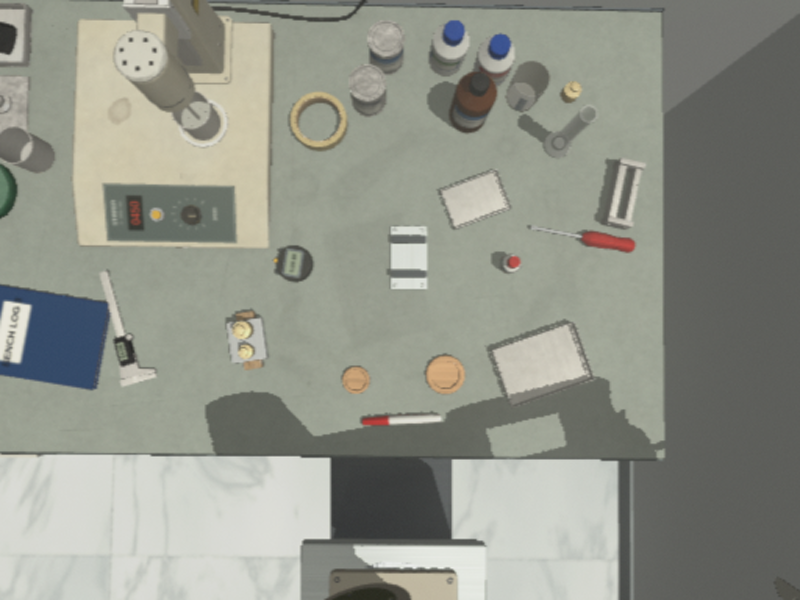

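View pics/scene0b.png

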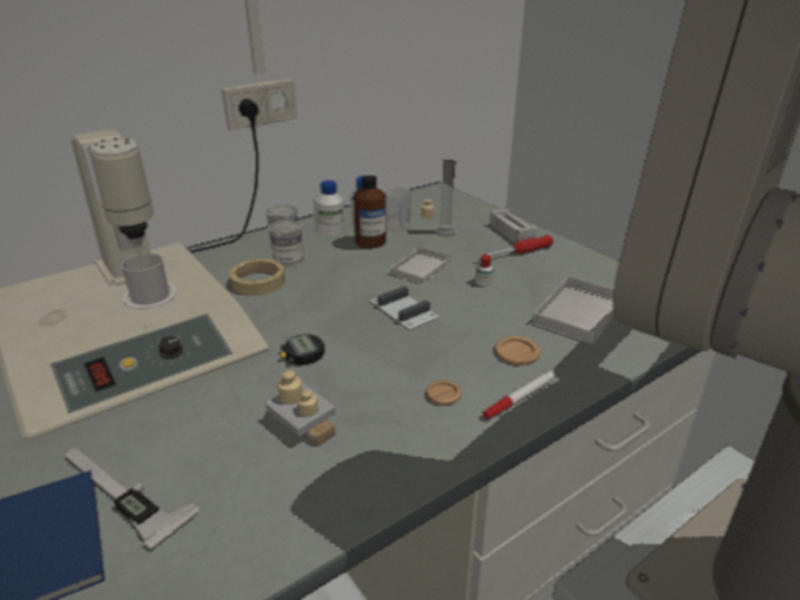

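View pics/stk.png

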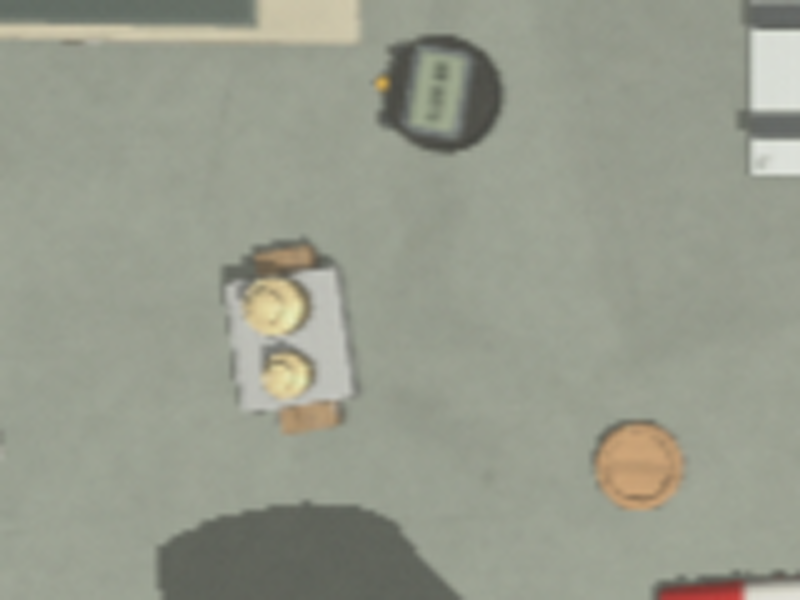

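The top view shows the stack at (244,340), with the large weight on the far-x end. The dishes are at (445,374) and (356,379), the rack at (409,258) and the stopwatch at (295,263). The large tray at (540,362) measures about 104x150 mm, so that's the one meant. The smaller tray at (475,198) is the look-alike. Next I'll refine the poses and check them with an overlay.

```bash
cat > h.py <<'E'
import numpy as np,cv2
from plant import bot
def cal(c):
    k=bot.get_calibration(c);return np.array([[k["fx"],0,k["cx"]],[0,k["fy"],k["cy"]],[0,0,1]]),np.array(k["camera_from_world"])
def back(c,uv,z):
    K,T=cal(c);uv=np.atleast_2d(np.float64(uv));d=np.c_[uv,np.ones(len(uv))]@np.linalg.inv(K).T@T[:3,:3]
    o=-T[:3,:3].T@T[:3,3];return o+d*((z-o[2])/d[:,2])[:,None]
def proj(c,P):
    K,T=cal(c);q=(np.atleast_2d(P)@T[:3,:3].T+T[:3,3])@K.T;return q[:,:2]/q[:,2:]
def rect(x,y,yaw,lx,ly,z):
    c,s=np.cos(yaw),np.sin(yaw);a=np.array([[1,1],[1,-1],[-1,-1],[-1,1]])*[lx/2,ly/2]
    return np.c_[a@[[c,s],[-s,c]]+[x,y],np.full(4,z)]
def circ(x,y,d,z):
    t=np.linspace(0,6.28,24,endpoint=False);return np.c_[x+d/2*np.cos(t),y+d/2*np.sin(t),t*0+z]
def overlay(shapes,crops,f):
    out=[]
    for c,(u0,v0,w,h),sc in crops:
        im=cv2.cvtColor(bot.snapshot(c),cv2.COLOR_RGB2BGR)[v0:v0+h,u0:u0+w];im=cv2.resize(im,None,fx=sc,fy=sc,interpolation=cv2.INTER_CUBIC)
        for P,col in shapes:
            q=((proj(c,P)-[u0,v0]+.5)*sc-.5).round().astype(np.int32);cv2.polylines(im,[q],True,col,1)
        out.append(im)
    cv2.imwrite(f,np.hstack(out))
def state():
    s=bot.sense();x,y=s["tool_rot"][:2];return s,2*np.arctan2(y,x)
def plan(x,y,z,yaw):
    s,w=state();d=np.array([x,y,z])-s["eef_pos"];c,n=np.cos(w),np.sin(w)
    dy=(yaw-w+np.pi/2)%np.pi-np.pi/2
    print("t",round(s["time_s"],1),"tcp",s["eef_pos"].round(4),"yaw",round(w,3),"gap",round(s["finger_gap"],4),"F",s["ft_force"].round(1))
    print("slide units",np.round([(c*d[0]+n*d[1])/.05,(n*d[0]-c*d[1])/.05,-d[2]/.05],3),"rotz units",round(-np.degrees(dy)/8,3))
E
python3 - <<'E'
from h import *
im=cv2.cvtColor(bot.snapshot("top"),cv2.COLOR_RGB2BGR);hsv=cv2.cvtColor(im,cv2.COLOR_BGR2HSV)
def blobs(m,roi):
    u,v,w,h=roi;z=np.zeros_like(m);z[v:v+h,u:u+w]=m[v:v+h,u:u+w]
    cs=cv2.findContours(z,0,2)[0];return max(cs,key=cv2.contourArea)
wood=cv2.inRange(hsv,(5,70,60),(22,255,255))
for n,roi,z in(("large_dish",(265,215,45,50),.01),("small_dish",(212,228,32,30),.01)):
    c=blobs(wood,roi);b=c.reshape(-1,2);P=back("top",b,z);(xy,r)=cv2.minEnclosingCircle(np.float32(P[:,:2]*1000));print(n,xy,r*2)
br=cv2.inRange(hsv,(0,0,165),(180,255,255))
for n,roi,z in(("tray",(305,195,80,70),.022),("rack",(245,140,32,48),.005),("plate",(140,195,35,45),.032)):
    c=blobs(br,roi) if n!="plate" else blobs(cv2.inRange(hsv,(0,0,150),(180,255,255)),roi)
    P=back("top",c.reshape(-1,2),z);print(n,cv2.minAreaRect(np.float32(P[:,:2]*1000)))
# weight body-top centres from crop clicks
q=lambda u,v:((u+.5)/5-.5+100,(v+.5)/5-.5+150)
print(back("top",[q(276,306)],.060),back("top",[q(286,375)],.054),back("top",[q(285,252)],.018),back("top",[q(312,416)],.018))
E
```

```text
large_dish (440.1623229980469, -83.9118423461914) 66.53005981445312
small_dish (429.4195861816406, 69.66184997558594) 46.336456298828125
tray ((463.8565979003906, -245.70803833007812), (93.23992919921875, 142.93585205078125), 19.01349639892578)
rack ((644.8463134765625, -20.95122528076172), (46.49534225463867, 65.39936828613281), 0.7476685643196106)
plate ((497.0051574707031, 254.23843383789062), (116.0650405883789, 89.19363403320312), 1.1907355785369873)
[[0.51370042 0.25313526 0.06      ]] [[0.4783105  0.24875478 0.054     ]] [[0.54162503 0.25973339 0.018     ]] [[0.45459433 0.24344777 0.018     ]]
```

```bash
python3 - <<'E'
from h import *
G,R,B=(0,255,0),(0,0,255),(255,0,0)
a=np.radians
S=[(rect(.497,.251,a(8),.07,.06,.032),R),(rect(.497,.251,a(8),.07,.06,.018),B),(rect(.498,.2516,a(10),.098,.032,.018),G),
(circ(.5137,.2531,.030,.060),G),(circ(.4783,.2488,.024,.054),G)]
overlay(S,[("top",(130,180,60,60),6.6),("scene",(155,225,70,70),5.66)],"pics/o1.png")
D=[(circ(.440,-.084,.068,.01),R),(circ(.440,-.084,.046,.01),R),(circ(.4294,.0697,.048,.01),R),(circ(.4294,.0697,.036,.01),R),
(rect(.463,-.250,a(19),.104,.150,.022),R),(rect(.463,-.250,a(19),.1,.146,.002),G),(rect(.645,-.021,a(.7),.112,.064,.005),R)]+[(rect(.645+s*.03,-.021+s*.0004,a(.7),.012,.06,.022),G) for s in(-1,1)]
overlay(D,[("top",(212,135,180,130),4.4)],"pics/o2.png")
E
```

```text
(no output)
```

View pics/o1.png

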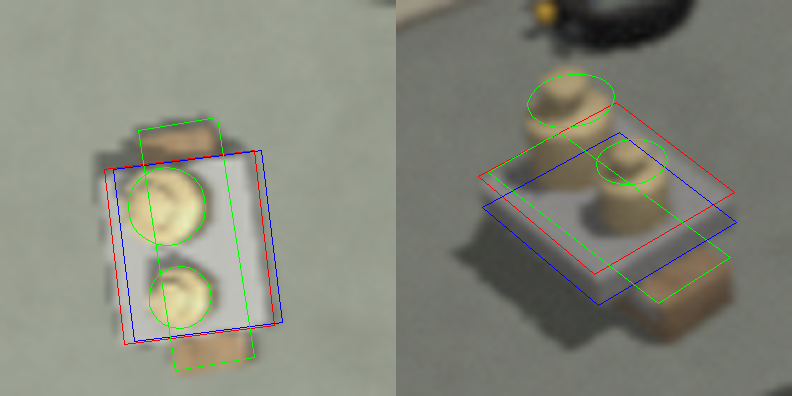

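View pics/o2.png

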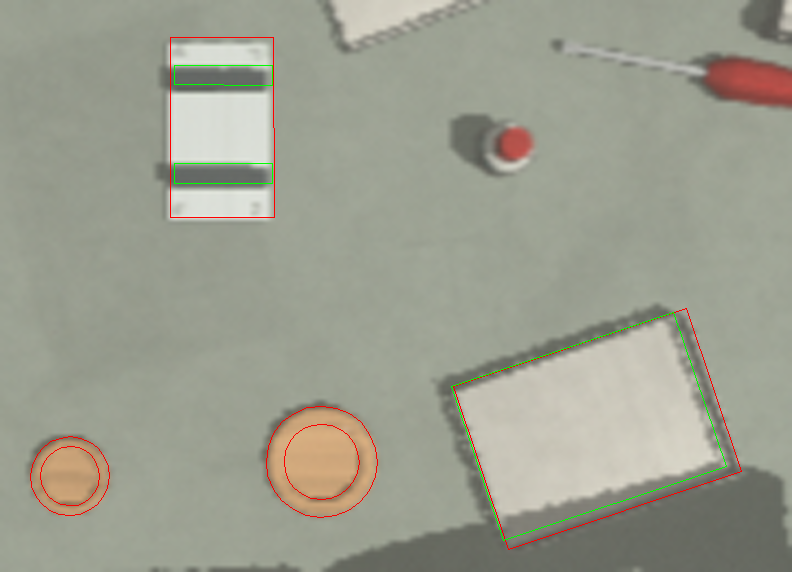

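Overlays agree to about 1–2 mm. The tray needs a small shift, to about (0.465,-0.247), and the stack shifts about 1 mm in +y. Now I'll plan the approach.

```bash
python3 -c "
from h import *
plan(.5137,.2535,.16,.14)"
```

```text
t 1.3 tcp [ 0.2045 -0.5641  0.2187] yaw 0.348 gap 0.0931 F [-0.2  0.  -0.4]
slide units [ 11.386 -13.265   1.173] rotz units 1.488
```

>>> send_rows(
  commands=[
    {"fingers": 1, "slide": [0.6, -0.7, 0], "rotation": [0, 0, 0]},
    {"fingers": 1, "slide": [0.6, -0.7, 0], "rotation": [0, 0, 0]},
    {"fingers": 1, "slide": [0.6, -0.7, 0], "rotation": [0, 0, 0]},
    {"fingers": 1, "slide": [0.6, -0.7, 0], "rotation": [0, 0, 0]},
    {"fingers": 1, "slide": [0.6, -0.7, 0], "rotation": [0, 0, 0]},
    {"fingers": 1, "slide": [0.6, -0.7, 0], "rotation": [0, 0, 0]},
    {"fingers": 1, "slide": [0.6, -0.7, 0], "rotation": [0, 0, 0]},
    {"fingers": 1, "slide": [0.6, -0.7, 0], "rotation": [0, 0, 0]},
    {"fingers": 1, "slide": [0.6, -0.7, 0], "rotation": [0, 0, 0]},
    {"fingers": 1, "slide": [0.6, -0.7, 0], "rotation": [0, 0, 0]},
    {"fingers": 1, "slide": [0.6, -0.7, 0], "rotation": [0, 0, 0]},
    {"fingers": 1, "slide": [0.6, -0.7, 0], "rotation": [0, 0, 0]},
    {"fingers": 1, "slide": [0.6, -0.7, 0], "rotation": [0, 0, 0]},
    {"fingers": 1, "slide": [0.6, -0.7, 0], "rotation": [0, 0, 0]},
    {"fingers": 1, "slide": [0.6, -0.7, 0], "rotation": [0, 0, 0]},
    {"fingers": 1, "slide": [0.6, -0.7, 0], "rotation": [0, 0, 0]},
    {"fingers": 1, "slide": [0.6, -0.7, 0], "rotation": [0, 0, 0]},
    {"fingers": 1, "slide": [0.5, -0.6, 0], "rotation": [0, 0, 0.8]},
    {"fingers": 1, "slide": [0, 0, 0], "rotation": [0, 0, 0.7]},
    {"fingers": 1, "slide": [0, 0, 0], "rotation": [0, 0, 0]},
  ],
)

```text
time_s: 3.3
eef_pos: [0.4943, 0.2069, 0.2182]
tool_rot: [0.998, 0.069, -0.0, 0.0]
ft_force: [-0.3, -0.1, 0.6]
finger_gap: 0.0931
grip_force: 0.0
```

```bash
python3 -c "
from h import *
plan(.5137,.2535,.04,.14);print(state()[0]['qpos'].round(2))"
```

```text
t 3.3 tcp [0.4943 0.2069 0.2182] yaw 0.139 gap 0.0931 F [-0.3 -0.1  0.6]
slide units [ 0.513 -0.87   3.563] rotz units -0.008
[ 0.3  -0.04  1.67 -0.    1.52  1.73]
```

>>> send_rows(
  commands=[
    {"fingers": 1, "slide": [0.51, -0.87, 0], "rotation": [0, 0, 0]},
    {"fingers": 1, "slide": [0, 0, 0.8], "rotation": [0, 0, 0]},
    {"fingers": 1, "slide": [0, 0, 0.8], "rotation": [0, 0, 0]},
    {"fingers": 1, "slide": [0, 0, 0.7], "rotation": [0, 0, 0]},
    {"fingers": 1, "slide": [0, 0, 0.5], "rotation": [0, 0, 0]},
    {"fingers": 1, "slide": [0, 0, 0.4], "rotation": [0, 0, 0]},
    {"fingers": 1, "slide": [0, 0, 0.2], "rotation": [0, 0, 0]},
    {"fingers": 1, "slide": [0, 0, 0.16], "rotation": [0, 0, 0]},
    {"fingers": 1, "slide": [0, 0, 0], "rotation": [0, 0, 0]},
  ],
)

```text
time_s: 4.2
eef_pos: [0.5134, 0.2516, 0.0403]
tool_rot: [0.998, 0.069, -0.0, 0.0]
ft_force: [-0.0, -0.3, -0.3]
finger_gap: 0.093
grip_force: 0.0
```

```bash
python3 -c "
from h import *
plan(.5137,.2535,.04,.14)
overlay([],[('scene',(110,170,140,105),5.7)],'pics/g1.png')"
```

```text
t 4.2 tcp [0.5134 0.2516 0.0403] yaw 0.139 gap 0.093 F [-0.  -0.3 -0.3]
slide units [ 0.012 -0.037  0.007] rotz units -0.009
```

View pics/g1.png

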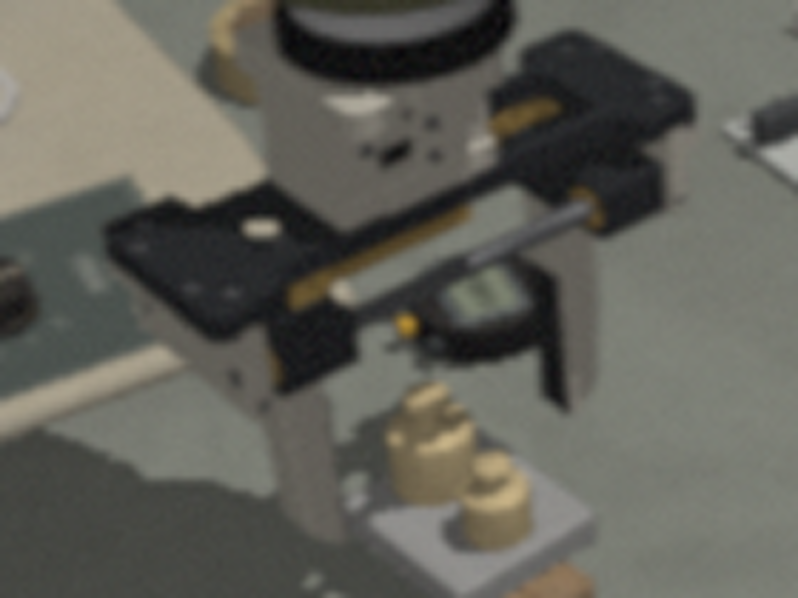

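The fingers straddle the large weight, with tips at (320,540) and (575,410) and the weight at (430,460). Closing.

>>> send_rows(
  commands=[
    {"fingers": 0.5, "slide": [0, 0, 0], "rotation": [0, 0, 0]},
    {"fingers": 0.4, "slide": [0, 0, 0], "rotation": [0, 0, 0]},
    {"fingers": 0.35, "slide": [0, 0, 0], "rotation": [0, 0, 0]},
    {"fingers": 0.3, "slide": [0, 0, 0], "rotation": [0, 0, 0]},
    {"fingers": 0.2, "slide": [0, 0, 0], "rotation": [0, 0, 0]},
    {"fingers": 0, "slide": [0, 0, 0], "rotation": [0, 0, 0]},
    {"fingers": 0, "slide": [0, 0, 0], "rotation": [0, 0, 0]},
    {"fingers": 0, "slide": [0, 0, 0], "rotation": [0, 0, 0]},
    {"fingers": 0, "slide": [0, 0, 0], "rotation": [0, 0, 0]},
  ],
)

```text
time_s: 5.15
eef_pos: [0.5136, 0.2522, 0.0407]
tool_rot: [0.998, 0.069, 0.0, -0.0]
ft_force: [-0.2, 2.3, 0.8]
finger_gap: 0.0289
grip_force: 30.0
```

>>> send_rows(
  commands=[
    {"fingers": 0, "slide": [0, 0, -0.2], "rotation": [0, 0, 0]},
    {"fingers": 0, "slide": [0, 0, -0.4], "rotation": [0, 0, 0]},
    {"fingers": 0, "slide": [0, 0, -0.5], "rotation": [0, 0, 0]},
    {"fingers": 0, "slide": [0, 0, -0.5], "rotation": [0, 0, 0]},
    {"fingers": 0, "slide": [0, 0, -0.4], "rotation": [0, 0, 0]},
    {"fingers": 0, "slide": [-0.1, 0.25, 0], "rotation": [0, 0, 0]},
    {"fingers": 0, "slide": [-0.2, 0.5, 0], "rotation": [0, 0, 0]},
    {"fingers": 0, "slide": [-0.25, 0.7, 0], "rotation": [0, 0, 0]},
    {"fingers": 0, "slide": [-0.25, 0.7, 0], "rotation": [0, 0, 0]},
    {"fingers": 0, "slide": [-0.25, 0.7, 0], "rotation": [0, 0, 0]},
    {"fingers": 0, "slide": [-0.25, 0.7, 0], "rotation": [0, 0, 0]},
    {"fingers": 0, "slide": [-0.25, 0.7, 0], "rotation": [0, 0, 0]},
    {"fingers": 0, "slide": [-0.25, 0.7, 0], "rotation": [0, 0, 0]},
    {"fingers": 0, "slide": [-0.25, 0.7, 0], "rotation": [0, 0, 0]},
    {"fingers": 0, "slide": [-0.25, 0.5, 0], "rotation": [0, 0, 0]},
    {"fingers": 0, "slide": [-0.1, 0.3, 0], "rotation": [0, 0, 0]},
    {"fingers": 0, "slide": [0, 0, 0], "rotation": [0, 0, 0]},
  ],
)

```text
time_s: 6.85
eef_pos: [0.4374, -0.086, 0.1394]
tool_rot: [0.998, 0.068, -0.001, 0.0]
ft_force: [0.6, -0.4, -1.1]
finger_gap: 0.0286
grip_force: 30.0
```

```bash
python3 -c "
from h import *
plan(.44,-.084,.014,.14)
s=state()[0]['eef_pos'];z=s[2]-.008
overlay([(circ(s[0],s[1],.03,z),(0,0,255)),(circ(s[0],s[1],.03,z+.028),(0,255,0))],[('scene',(260,110,120,120),5)],'pics/g2.png')"
```

```text
t 6.8 tcp [ 0.4374 -0.086   0.1394] yaw 0.135 gap 0.0286 F [ 0.6 -0.4 -1.1]
slide units [ 0.056 -0.033  2.508] rotz units -0.035
```

View pics/g2.png

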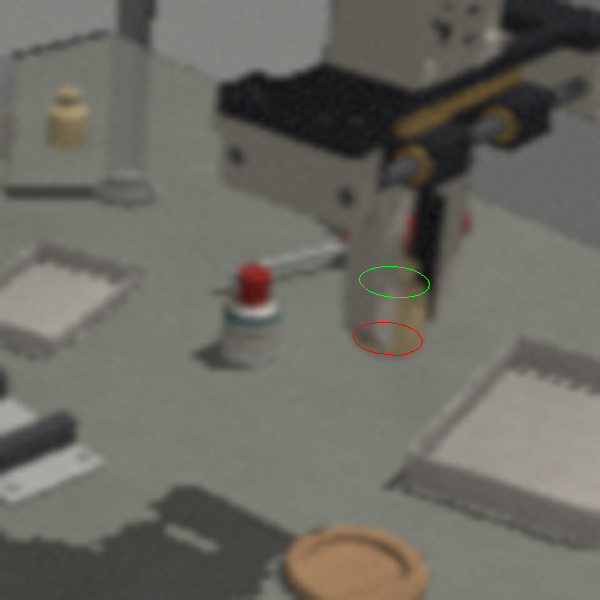

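The weight is held where predicted: its bottom is at (388,345) in the crop. Lowering it into the dish.

>>> send_rows(
  commands=[
    {"fingers": 0, "slide": [0.056, -0.033, 0.3], "rotation": [0, 0, 0]},
    {"fingers": 0, "slide": [0, 0, 0.5], "rotation": [0, 0, 0]},
    {"fingers": 0, "slide": [0, 0, 0.5], "rotation": [0, 0, 0]},
    {"fingers": 0, "slide": [0, 0, 0.5], "rotation": [0, 0, 0]},
    {"fingers": 0, "slide": [0, 0, 0.3], "rotation": [0, 0, 0]},
    {"fingers": 0, "slide": [0, 0, 0.2], "rotation": [0, 0, 0]},
    {"fingers": 0, "slide": [0, 0, 0.1], "rotation": [0, 0, 0]},
    {"fingers": 0, "slide": [0, 0, 0.06], "rotation": [0, 0, 0]},
    {"fingers": 0, "slide": [0, 0, 0.02], "rotation": [0, 0, 0]},
    {"fingers": 0, "slide": [0, 0, 0], "rotation": [0, 0, 0]},
    {"fingers": 0, "slide": [0, 0, 0], "rotation": [0, 0, 0]},
  ],
)

```text
time_s: 8.0
eef_pos: [0.4424, -0.0821, 0.0173]
tool_rot: [0.998, 0.069, 0.001, 0.0]
ft_force: [-0.3, -0.6, -1.7]
finger_gap: 0.0288
grip_force: 30.0
```

>>> send_rows(
  commands=[
    {"fingers": 0, "slide": [-0.04, 0.03, 0], "rotation": [0, 0, 0]},
    {"fingers": 0, "slide": [0, 0, 0.03], "rotation": [0, 0, 0]},
    {"fingers": 0, "slide": [0, 0, 0.02], "rotation": [0, 0, 0]},
    {"fingers": 0, "slide": [0, 0, 0], "rotation": [0, 0, 0]},
  ],
)

```text
time_s: 8.4
eef_pos: [0.4398, -0.0836, 0.014]
tool_rot: [0.998, 0.069, -0.0, -0.0]
ft_force: [0.3, 0.2, -2.5]
finger_gap: 0.0288
grip_force: 30.0
```

>>> send_rows(
  commands=[
    {"fingers": 0.4, "slide": [0, 0, 0], "rotation": [0, 0, 0]},
    {"fingers": 0.6, "slide": [0, 0, 0], "rotation": [0, 0, 0]},
    {"fingers": 0.8, "slide": [0, 0, 0], "rotation": [0, 0, 0]},
    {"fingers": 1, "slide": [0, 0, 0], "rotation": [0, 0, 0]},
    {"fingers": 1, "slide": [0, 0, 0], "rotation": [0, 0, 0]},
    {"fingers": 1, "slide": [0, 0, -0.3], "rotation": [0, 0, 0]},
    {"fingers": 1, "slide": [0, 0, -0.7], "rotation": [0, 0, 0]},
    {"fingers": 1, "slide": [0, 0, -0.9], "rotation": [0, 0, 0]},
    {"fingers": 1, "slide": [0, 0, -0.7], "rotation": [0, 0, 0]},
    {"fingers": 1, "slide": [0, -0.8, 0], "rotation": [0, 0, 0]},
    {"fingers": 1, "slide": [0, -0.8, 0], "rotation": [0, 0, 0]},
    {"fingers": 1, "slide": [0, -0.8, 0], "rotation": [0, 0, 0]},
    {"fingers": 1, "slide": [0, -0.8, 0], "rotation": [0, 0, 0]},
    {"fingers": 1, "slide": [0, -0.8, 0], "rotation": [0, 0, 0]},
    {"fingers": 1, "slide": [0, -0.8, 0], "rotation": [0, 0, 0]},
    {"fingers": 1, "slide": [0, -0.8, 0], "rotation": [0, 0, 0]},
    {"fingers": 1, "slide": [0, -0.6, 0], "rotation": [0, 0, 0]},
    {"fingers": 1, "slide": [0, 0, 0], "rotation": [0, 0, 0]},
    {"fingers": 1, "slide": [0, 0, 0], "rotation": [0, 0, 0]},
  ],
)

```text
time_s: 10.3
eef_pos: [0.3969, 0.2236, 0.144]
tool_rot: [0.998, 0.07, -0.0, 0.0]
ft_force: [-0.4, -0.7, -0.1]
finger_gap: 0.093
grip_force: 0.0
```

```bash
python3 -c "
from h import *
plan(.4783,.2492,.04,.14)
overlay([(circ(.44,-.084,.03,.005),(0,0,255))],[('scene',(280,190,100,60),4),('top',(100,180,100,60),4)],'pics/g3.png')"
```

```text
t 10.3 tcp [0.3969 0.2236 0.144 ] yaw 0.14 gap 0.093 F [-0.4 -0.7 -0.1]
slide units [ 1.683 -0.279  2.08 ] rotz units 0.003
```

View pics/g3.png

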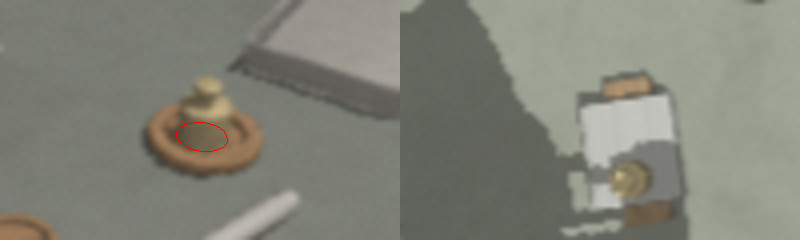

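The large weight is upright in its dish, and the small weight is undisturbed on the plate. Now the small weight.

>>> send_rows(
  commands=[
    {"fingers": 1, "slide": [0.6, -0.1, 0], "rotation": [0, 0, 0]},
    {"fingers": 1, "slide": [0.7, -0.1, 0], "rotation": [0, 0, 0]},
    {"fingers": 1, "slide": [0.38, -0.08, 0], "rotation": [0, 0, 0]},
    {"fingers": 1, "slide": [0, 0, 0.5], "rotation": [0, 0, 0]},
    {"fingers": 1, "slide": [0, 0, 0.7], "rotation": [0, 0, 0]},
    {"fingers": 1, "slide": [0, 0, 0.5], "rotation": [0, 0, 0]},
    {"fingers": 1, "slide": [0, 0, 0.3], "rotation": [0, 0, 0]},
    {"fingers": 1, "slide": [0, 0, 0.08], "rotation": [0, 0, 0]},
    {"fingers": 1, "slide": [0, 0, 0], "rotation": [0, 0, 0]},
    {"fingers": 1, "slide": [0, 0, 0], "rotation": [0, 0, 0]},
    {"fingers": 0.5, "slide": [0, 0, 0], "rotation": [0, 0, 0]},
    {"fingers": 0.4, "slide": [0, 0, 0], "rotation": [0, 0, 0]},
    {"fingers": 0.3, "slide": [0, 0, 0], "rotation": [0, 0, 0]},
    {"fingers": 0.25, "slide": [0, 0, 0], "rotation": [0, 0, 0]},
    {"fingers": 0.2, "slide": [0, 0, 0], "rotation": [0, 0, 0]},
    {"fingers": 0, "slide": [0, 0, 0], "rotation": [0, 0, 0]},
    {"fingers": 0, "slide": [0, 0, 0], "rotation": [0, 0, 0]},
    {"fingers": 0, "slide": [0, 0, 0], "rotation": [0, 0, 0]},
    {"fingers": 0, "slide": [0, 0, 0], "rotation": [0, 0, 0]},
  ],
)

```text
time_s: 12.3
eef_pos: [0.4784, 0.2488, 0.0401]
tool_rot: [0.998, 0.069, -0.0, 0.0]
ft_force: [0.4, -0.4, -0.1]
finger_gap: 0.0259
grip_force: 0.0
```

```bash
python3 -c "
from h import *
plan(.4294,.0697,.015,.14)"
```

```text
t 12.3 tcp [0.4784 0.2488 0.0401] yaw 0.138 gap 0.0259 F [ 0.4 -0.4 -0.1]
slide units [-1.465  3.413  0.502] rotz units -0.012
```

Not gripped yet (gap 25.9 mm), so I'll close for longer.

>>> send_rows(
  commands=[
    {"fingers": 0, "slide": [0, 0, 0], "rotation": [0, 0, 0]},
    {"fingers": 0, "slide": [0, 0, 0], "rotation": [0, 0, 0]},
    {"fingers": 0, "slide": [0, 0, 0], "rotation": [0, 0, 0]},
  ],
)

```text
time_s: 12.6
eef_pos: [0.4784, 0.2489, 0.0401]
tool_rot: [0.998, 0.069, -0.0, -0.0]
ft_force: [0.0, 0.9, 0.9]
finger_gap: 0.0221
grip_force: 30.0
```

>>> send_rows(
  commands=[
    {"fingers": 0, "slide": [0, 0, -0.2], "rotation": [0, 0, 0]},
    {"fingers": 0, "slide": [0, 0, -0.4], "rotation": [0, 0, 0]},
    {"fingers": 0, "slide": [0, 0, -0.5], "rotation": [0, 0, 0]},
    {"fingers": 0, "slide": [0, 0, -0.5], "rotation": [0, 0, 0]},
    {"fingers": 0, "slide": [-0.1, 0.25, 0], "rotation": [0, 0, 0]},
    {"fingers": 0, "slide": [-0.3, 0.6, 0], "rotation": [0, 0, 0]},
    {"fingers": 0, "slide": [-0.3, 0.7, 0], "rotation": [0, 0, 0]},
    {"fingers": 0, "slide": [-0.3, 0.7, 0], "rotation": [0, 0, 0]},
    {"fingers": 0, "slide": [-0.3, 0.7, 0], "rotation": [0, 0, 0]},
    {"fingers": 0, "slide": [-0.16, 0.46, 0], "rotation": [0, 0, 0]},
    {"fingers": 0, "slide": [0, 0, 0], "rotation": [0, 0, 0]},
    {"fingers": 0, "slide": [0, 0, 0.3], "rotation": [0, 0, 0]},
    {"fingers": 0, "slide": [0, 0, 0.6], "rotation": [0, 0, 0]},
    {"fingers": 0, "slide": [0, 0, 0.5], "rotation": [0, 0, 0]},
    {"fingers": 0, "slide": [0, 0, 0.2], "rotation": [0, 0, 0]},
    {"fingers": 0, "slide": [0, 0, 0.2], "rotation": [0, 0, 0]},
    {"fingers": 0, "slide": [0, 0, 0], "rotation": [0, 0, 0]},
    {"fingers": 0, "slide": [0, 0, 0], "rotation": [0, 0, 0]},
    {"fingers": 0, "slide": [0, 0, 0], "rotation": [0, 0, 0]},
  ],
)

```text
time_s: 14.5
eef_pos: [0.4307, 0.07, 0.0313]
tool_rot: [0.998, 0.069, 0.001, 0.0]
ft_force: [0.2, -0.0, -1.8]
finger_gap: 0.0219
grip_force: 30.0
```

```bash
python3 -c "
from h import *
plan(.4294,.0697,.0135,.14)
s=state()[0]['eef_pos'];z=s[2]-.008
overlay([(circ(s[0],s[1],.024,z),(0,0,255)),(circ(.4294,.0697,.036,.01),(0,255,0))],[('scene',(240,200,90,75),6)],'pics/g4.png')"
```

```text
t 14.5 tcp [0.4307 0.07   0.0313] yaw 0.138 gap 0.0219 F [ 0.2 -0.  -1.8]
slide units [-0.027  0.003  0.356] rotz units -0.011
```

View pics/g4.png

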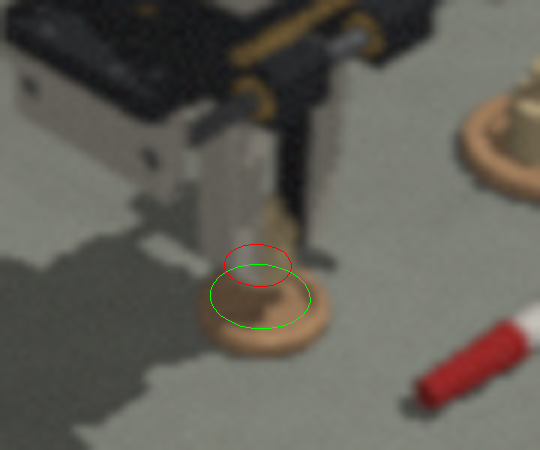

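>>> send_rows(
  commands=[
    {"fingers": 0, "slide": [-0.02, 0, 0.15], "rotation": [0, 0, 0]},
    {"fingers": 0, "slide": [0, 0, 0.1], "rotation": [0, 0, 0]},
    {"fingers": 0, "slide": [0, 0, 0.06], "rotation": [0, 0, 0]},
    {"fingers": 0, "slide": [0, 0, 0.03], "rotation": [0, 0, 0]},
    {"fingers": 0, "slide": [0, 0, 0], "rotation": [0, 0, 0]},
    {"fingers": 0, "slide": [0, 0, 0], "rotation": [0, 0, 0]},
  ],
)

```text
time_s: 15.15
eef_pos: [0.4286, 0.0697, 0.0131]
tool_rot: [0.998, 0.069, -0.0, -0.0]
ft_force: [-0.8, -0.3, -0.4]
finger_gap: 0.0221
grip_force: 30.0
```

>>> send_rows(
  commands=[
    {"fingers": 0.35, "slide": [0, 0, 0], "rotation": [0, 0, 0]},
    {"fingers": 0.6, "slide": [0, 0, 0], "rotation": [0, 0, 0]},
    {"fingers": 0.8, "slide": [0, 0, 0], "rotation": [0, 0, 0]},
    {"fingers": 1, "slide": [0, 0, 0], "rotation": [0, 0, 0]},
    {"fingers": 1, "slide": [0, 0, 0], "rotation": [0, 0, 0]},
    {"fingers": 1, "slide": [0, 0, -0.3], "rotation": [0, 0, 0]},
    {"fingers": 1, "slide": [0, 0, -0.7], "rotation": [0, 0, 0]},
    {"fingers": 1, "slide": [0, 0, -0.9], "rotation": [0, 0, 0]},
    {"fingers": 1, "slide": [0, 0, -0.7], "rotation": [0, 0, 0]},
    {"fingers": 1, "slide": [-0.5, 0, 0], "rotation": [0, 0, 0]},
    {"fingers": 1, "slide": [-0.5, 0, 0], "rotation": [0, 0, 0]},
    {"fingers": 1, "slide": [0, 0, 0], "rotation": [0, 0, 0]},
  ],
)

```text
time_s: 16.35
eef_pos: [0.3775, 0.0627, 0.1431]
tool_rot: [0.998, 0.069, -0.0, 0.0]
ft_force: [0.6, 0.1, -0.5]
finger_gap: 0.0929
grip_force: 0.0
```

```bash
python3 - <<'E'
from h import *
a=np.radians
S=[(rect(.497,.2525,a(8),.07,.06,.032),(0,0,255)),(rect(.498,.2525,a(10),.098,.032,.018),(0,255,0))]
overlay(S+[(circ(.4294,.0697,.024,.005),(0,0,255))],[("top",(130,180,50,60),7),("scene",(240,210,60,60),7)],"pics/g5.png")
im=cv2.cvtColor(bot.snapshot("top"),cv2.COLOR_RGB2HSV)[195:245,135:180]
m=cv2.inRange(im,(0,0,150),(180,40,255));c=max(cv2.findContours(m,0,2)[0],key=cv2.contourArea)
P=back("top",c.reshape(-1,2)+[135,195],.032);print(cv2.minAreaRect(np.float32(P[:,:2]*1000)))
plan(.497,.2525,.02,.14)
E
```

```text
((441.763671875, 265.9833068847656), (31.398887634277344, 26.117935180664062), 1.2895363569259644)
t 16.5 tcp [0.3797 0.0629 0.1434] yaw 0.138 gap 0.0933 F [-0.2 -0.7 -0.2]
slide units [ 2.845 -3.433  2.467] rotz units -0.013
```

View pics/g5.png

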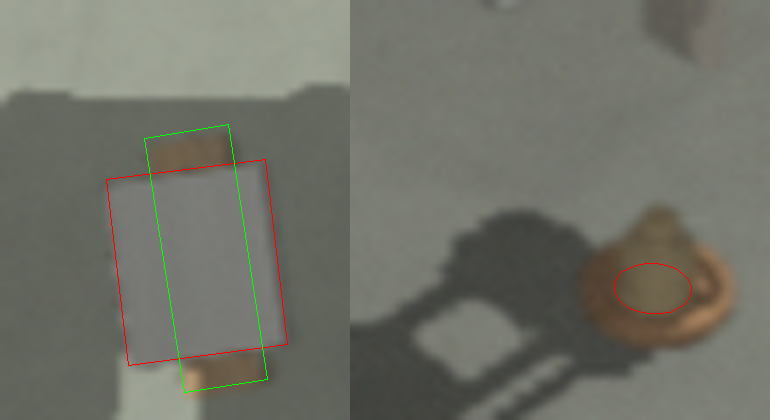

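The small weight stands in its dish at (655,270) in the crop, and the plate outline matches my estimate. Grasping the plate.

>>> send_rows(
  commands=[
    {"fingers": 1, "slide": [0.5, -0.6, 0], "rotation": [0, 0, 0]},
    {"fingers": 1, "slide": [0.6, -0.7, 0], "rotation": [0, 0, 0]},
    {"fingers": 1, "slide": [0.6, -0.7, 0], "rotation": [0, 0, 0]},
    {"fingers": 1, "slide": [0.6, -0.7, 0], "rotation": [0, 0, 0]},
    {"fingers": 1, "slide": [0.54, -0.73, 0], "rotation": [0, 0, 0]},
    {"fingers": 1, "slide": [0, 0, 0], "rotation": [0, 0, 0]},
    {"fingers": 1, "slide": [0, 0, 0.6], "rotation": [0, 0, 0]},
    {"fingers": 1, "slide": [0, 0, 0.7], "rotation": [0, 0, 0]},
    {"fingers": 1, "slide": [0, 0, 0.6], "rotation": [0, 0, 0]},
    {"fingers": 1, "slide": [0, 0, 0.4], "rotation": [0, 0, 0]},
    {"fingers": 1, "slide": [0, 0, 0.15], "rotation": [0, 0, 0]},
    {"fingers": 1, "slide": [0, 0, 0], "rotation": [0, 0, 0]},
    {"fingers": 1, "slide": [0, 0, 0], "rotation": [0, 0, 0]},
    {"fingers": 0.75, "slide": [0, 0, 0], "rotation": [0, 0, 0]},
    {"fingers": 0.65, "slide": [0, 0, 0], "rotation": [0, 0, 0]},
    {"fingers": 0.6, "slide": [0, 0, 0], "rotation": [0, 0, 0]},
    {"fingers": 0.5, "slide": [0, 0, 0], "rotation": [0, 0, 0]},
    {"fingers": 0.3, "slide": [0, 0, 0], "rotation": [0, 0, 0]},
    {"fingers": 0, "slide": [0, 0, 0], "rotation": [0, 0, 0]},
    {"fingers": 0, "slide": [0, 0, 0], "rotation": [0, 0, 0]},
  ],
)

```text
time_s: 18.5
eef_pos: [0.4963, 0.2524, 0.0209]
tool_rot: [0.998, 0.069, 0.0, -0.0]
ft_force: [-1.6, 0.8, 4.3]
finger_gap: 0.0594
grip_force: 29.9
```

>>> send_rows(
  commands=[
    {"fingers": 0, "slide": [0, 0, -0.15], "rotation": [0, 0, 0]},
    {"fingers": 0, "slide": [0, 0, -0.4], "rotation": [0, 0, 0]},
    {"fingers": 0, "slide": [0, 0, -0.6], "rotation": [0, 0, 0]},
    {"fingers": 0, "slide": [0, 0, -0.6], "rotation": [0, 0, 0]},
    {"fingers": 0, "slide": [0, 0, -0.4], "rotation": [0, 0, 0]},
    {"fingers": 0, "slide": [-0.05, 0.25, 0], "rotation": [0, 0, 0]},
    {"fingers": 0, "slide": [-0.1, 0.5, 0], "rotation": [0, 0, 0]},
    {"fingers": 0, "slide": [-0.15, 0.8, 0], "rotation": [0, 0, 0]},
    {"fingers": 0, "slide": [-0.17, 0.8, 0], "rotation": [0, 0, 0]},
    {"fingers": 0, "slide": [-0.17, 0.8, 0], "rotation": [0, 0, 0]},
    {"fingers": 0, "slide": [-0.17, 0.8, 0], "rotation": [0, 0, 0]},
    {"fingers": 0, "slide": [-0.17, 0.8, 0], "rotation": [0, 0, 0]},
    {"fingers": 0, "slide": [-0.17, 0.8, 0], "rotation": [0, 0, 0]},
    {"fingers": 0, "slide": [-0.17, 0.8, 0], "rotation": [0, 0, 0]},
    {"fingers": 0, "slide": [-0.17, 0.8, 0], "rotation": [0, 0, 0]},
    {"fingers": 0, "slide": [-0.17, 0.8, 0], "rotation": [0, 0, 0]},
    {"fingers": 0, "slide": [-0.17, 0.8, 0], "rotation": [0, 0, 0]},
    {"fingers": 0, "slide": [-0.1, 0.5, 0], "rotation": [0, 0, -0.5]},
    {"fingers": 0, "slide": [0, 0.2, 0], "rotation": [0, 0, -0.5]},
    {"fingers": 0, "slide": [0, 0, 0], "rotation": [0, 0, -0.38]},
  ],
)

```text
time_s: 20.5
eef_pos: [0.4643, -0.2306, 0.1259]
tool_rot: [0.986, 0.165, -0.001, -0.001]
ft_force: [0.3, -0.1, -4.5]
finger_gap: 0.0595
grip_force: 29.9
```

>>> send_rows(
  commands=[
    {"fingers": 0, "slide": [0, 0, 0], "rotation": [0, 0, 0]},
    {"fingers": 0, "slide": [0, 0, 0], "rotation": [0, 0, 0]},
  ],
)

```text
time_s: 20.7
eef_pos: [0.4651, -0.2286, 0.1266]
tool_rot: [0.986, 0.164, -0.001, -0.001]
ft_force: [0.5, 0.5, -3.2]
finger_gap: 0.0596
grip_force: 29.9
```

```bash
python3 - <<'E'
from h import *
a=np.radians;plan(.465,-.247,.005,.332)
s,w=state();p=s['eef_pos']
overlay([(rect(p[0],p[1],w,.07,.06,p[2]-.003),(0,0,255)),(rect(.465,-.247,a(19),.104,.15,.022),(0,255,0))],[("scene",(290,90,140,140),4.2)],"pics/g6.png")
E
```

```text
t 20.7 tcp [ 0.4651 -0.2286  0.1266] yaw 0.329 gap 0.0596 F [ 0.5  0.5 -3.2]
slide units [-0.122  0.348  2.432] rotz units -0.021
```

View pics/g6.png

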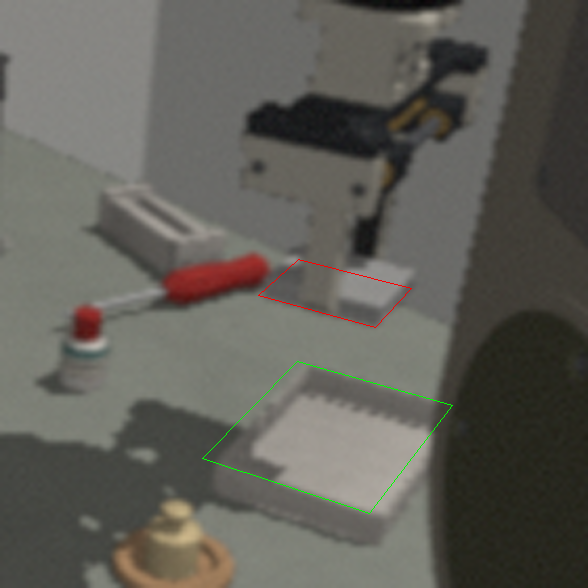

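The plate hangs level above the tray. The tray rim agrees within a few mm, and the margins are 15 mm or more. Lowering.

>>> send_rows(
  commands=[
    {"fingers": 0, "slide": [-0.12, 0.35, 0], "rotation": [0, 0, 0]},
    {"fingers": 0, "slide": [0, 0, 0.4], "rotation": [0, 0, 0]},
    {"fingers": 0, "slide": [0, 0, 0.6], "rotation": [0, 0, 0]},
    {"fingers": 0, "slide": [0, 0, 0.6], "rotation": [0, 0, 0]},
    {"fingers": 0, "slide": [0, 0, 0.4], "rotation": [0, 0, 0]},
    {"fingers": 0, "slide": [0, 0, 0.2], "rotation": [0, 0, 0]},
    {"fingers": 0, "slide": [0, 0, 0.1], "rotation": [0, 0, 0]},
    {"fingers": 0, "slide": [0, 0, 0.04], "rotation": [0, 0, 0]},
    {"fingers": 0, "slide": [0, 0, 0], "rotation": [0, 0, 0]},
    {"fingers": 0, "slide": [0, 0, 0], "rotation": [0, 0, 0]},
    {"fingers": 0, "slide": [0, 0, 0], "rotation": [0, 0, 0]},
  ],
)

```text
time_s: 21.85
eef_pos: [0.4672, -0.2478, 0.0122]
tool_rot: [0.986, 0.165, 0.001, 0.001]
ft_force: [0.6, 0.6, -4.9]
finger_gap: 0.0597
grip_force: 29.9
```

>>> send_rows(
  commands=[
    {"fingers": 0, "slide": [0, 0, 0.06], "rotation": [0, 0, 0]},
    {"fingers": 0, "slide": [0, 0, 0.04], "rotation": [0, 0, 0]},
    {"fingers": 0, "slide": [0, 0, 0.03], "rotation": [0, 0, 0]},
    {"fingers": 0, "slide": [0, 0, 0], "rotation": [0, 0, 0]},
    {"fingers": 0, "slide": [0, 0, 0], "rotation": [0, 0, 0]},
  ],
)

```text
time_s: 22.35
eef_pos: [0.4663, -0.2472, 0.0047]
tool_rot: [0.986, 0.165, -0.0, -0.0]
ft_force: [-2.6, 1.8, -0.8]
finger_gap: 0.0597
grip_force: 29.9
```

>>> send_rows(
  commands=[
    {"fingers": 0.68, "slide": [0, 0, 0], "rotation": [0, 0, 0]},
    {"fingers": 0.75, "slide": [0, 0, 0], "rotation": [0, 0, 0]},
    {"fingers": 0.8, "slide": [0, 0, 0], "rotation": [0, 0, 0]},
    {"fingers": 0.8, "slide": [0, 0, 0], "rotation": [0, 0, 0]},
    {"fingers": 0.8, "slide": [0, 0, -0.2], "rotation": [0, 0, 0]},
    {"fingers": 0.8, "slide": [0, 0, -0.7], "rotation": [0, 0, 0]},
    {"fingers": 0.8, "slide": [0, 0, -0.8], "rotation": [0, 0, 0]},
    {"fingers": 0.8, "slide": [0, 0, -0.8], "rotation": [0, 0, 0]},
    {"fingers": 0.8, "slide": [0.3, -0.6, 0], "rotation": [0, 0, 0]},
    {"fingers": 0.8, "slide": [0.35, -0.85, 0], "rotation": [0, 0, 0]},
    {"fingers": 0.8, "slide": [0.35, -0.85, 0], "rotation": [0, 0, 0]},
    {"fingers": 0.8, "slide": [0.35, -0.85, 0], "rotation": [0, 0, 0]},
    {"fingers": 0.8, "slide": [0.35, -0.85, 0], "rotation": [0, 0, 0]},
    {"fingers": 0.8, "slide": [0.35, -0.85, 0], "rotation": [0, 0, 0]},
    {"fingers": 0.8, "slide": [0.35, -0.85, 0], "rotation": [0, 0, 0]},
    {"fingers": 0.8, "slide": [0.35, -0.85, 0], "rotation": [0, 0, 0]},
    {"fingers": 0.8, "slide": [0.35, -0.85, 0], "rotation": [0, 0, 0]},
    {"fingers": 0.8, "slide": [0.3, -0.8, 0], "rotation": [0, 0, 0.6]},
    {"fingers": 0.8, "slide": [0, 0, 0], "rotation": [0, 0, 0.5]},
    {"fingers": 0.8, "slide": [0, 0, 0], "rotation": [0, 0, 0]},
  ],
)

```text
time_s: 24.35
eef_pos: [0.4938, 0.197, 0.1303]
tool_rot: [0.996, 0.089, 0.0, -0.0]
ft_force: [0.6, -0.1, 0.7]
finger_gap: 0.0743
grip_force: 0.0
```

```bash
python3 - <<'E'
from h import *
a=np.radians;plan(.498,.2525,.003,a(10))
overlay([(rect(.498,.2525,a(10),.098,.032,.018),(0,255,0)),(rect(.466,-.247,a(19),.07,.06,.016),(0,0,255))],[("scene",(150,210,70,100),5.7),("scene",(330,170,70,100),5.7)],"pics/g7.png")
E
```

```text
t 24.4 tcp [0.4938 0.197  0.1303] yaw 0.179 gap 0.0743 F [ 0.6 -0.1  0.7]
slide units [ 0.28  -1.078  2.547] rotz units 0.032
```

View pics/g7.png

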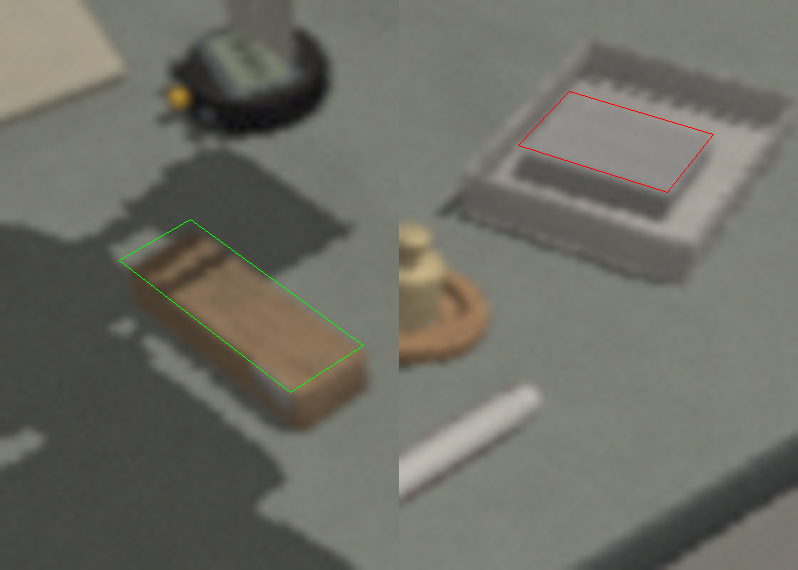

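The plate lies flat in the tray. The block is close to my estimate, and the scene camera shows the same small bias here as at the dish. Grasping the block.

>>> send_rows(
  commands=[
    {"fingers": 0.8, "slide": [0.14, -0.5, 0], "rotation": [0, 0, 0]},
    {"fingers": 0.8, "slide": [0.14, -0.54, 0], "rotation": [0, 0, 0]},
    {"fingers": 0.8, "slide": [0, 0, 0], "rotation": [0, 0, 0]},
    {"fingers": 0.8, "slide": [0, 0, 0.6], "rotation": [0, 0, 0]},
    {"fingers": 0.8, "slide": [0, 0, 0.7], "rotation": [0, 0, 0]},
    {"fingers": 0.8, "slide": [0, 0, 0.6], "rotation": [0, 0, 0]},
    {"fingers": 0.8, "slide": [0, 0, 0.4], "rotation": [0, 0, 0]},
    {"fingers": 0.8, "slide": [0, 0, 0.15], "rotation": [0, 0, 0]},
    {"fingers": 0.8, "slide": [0, 0, 0.06], "rotation": [0, 0, 0]},
    {"fingers": 0.8, "slide": [0, 0, 0], "rotation": [0, 0, 0]},
    {"fingers": 0.6, "slide": [0, 0, 0], "rotation": [0, 0, 0]},
    {"fingers": 0.4, "slide": [0, 0, 0], "rotation": [0, 0, 0]},
    {"fingers": 0.35, "slide": [0, 0, 0], "rotation": [0, 0, 0]},
    {"fingers": 0.3, "slide": [0, 0, 0], "rotation": [0, 0, 0]},
    {"fingers": 0.2, "slide": [0, 0, 0], "rotation": [0, 0, 0]},
    {"fingers": 0, "slide": [0, 0, 0], "rotation": [0, 0, 0]},
    {"fingers": 0, "slide": [0, 0, 0], "rotation": [0, 0, 0]},
    {"fingers": 0, "slide": [0, 0, 0], "rotation": [0, 0, 0]},
    {"fingers": 0, "slide": [0, 0, 0], "rotation": [0, 0, 0]},
  ],
)

```text
time_s: 26.35
eef_pos: [0.4986, 0.2495, 0.0042]
tool_rot: [0.996, 0.089, 0.0, -0.0]
ft_force: [-0.9, 2.1, 1.1]
finger_gap: 0.0298
grip_force: 30.0
```

>>> send_rows(
  commands=[
    {"fingers": 0, "slide": [0, 0, -0.2], "rotation": [0, 0, 0]},
    {"fingers": 0, "slide": [0, 0, -0.5], "rotation": [0, 0, 0]},
    {"fingers": 0, "slide": [0, 0, -0.7], "rotation": [0, 0, 0]},
    {"fingers": 0, "slide": [0, 0, -0.7], "rotation": [0, 0, 0]},
    {"fingers": 0, "slide": [0.1, 0.3, 0], "rotation": [0, 0, 0]},
    {"fingers": 0, "slide": [0.2, 0.6, 0], "rotation": [0, 0, 0]},
    {"fingers": 0, "slide": [0.22, 0.7, 0], "rotation": [0, 0, 0]},
    {"fingers": 0, "slide": [0.23, 0.7, 0], "rotation": [0, 0, 0]},
    {"fingers": 0, "slide": [0.23, 0.7, 0], "rotation": [0, 0, 0]},
    {"fingers": 0, "slide": [0.23, 0.7, 0], "rotation": [0, 0, 0]},
    {"fingers": 0, "slide": [0.23, 0.7, 0], "rotation": [0, 0, 0]},
    {"fingers": 0, "slide": [0.23, 0.7, 0], "rotation": [0, 0, 0]},
    {"fingers": 0, "slide": [0.24, 0.73, 0], "rotation": [0, 0, 0.4]},
    {"fingers": 0, "slide": [0, 0, 0], "rotation": [0, 0, 0.5]},
    {"fingers": 0, "slide": [0, 0, 0], "rotation": [0, 0, 0.3]},
    {"fingers": 0, "slide": [0, 0, 0], "rotation": [0, 0, 0]},
    {"fingers": 0, "slide": [0, 0, 0], "rotation": [0, 0, 0]},
    {"fingers": 0, "slide": [0, 0, 0], "rotation": [0, 0, 0]},
  ],
)

```text
time_s: 28.15
eef_pos: [0.6438, -0.0207, 0.109]
tool_rot: [1.0, 0.006, -0.0, 0.0]
ft_force: [-0.0, 0.5, -0.2]
finger_gap: 0.0298
grip_force: 30.0
```

```bash
python3 - <<'E'
from h import *
a=np.radians;plan(.644,-.0205,.0265,.012)
s,w=state();p=s['eef_pos']
overlay([(rect(p[0],p[1],w,.098,.032,p[2]-.004),(0,0,255)),(rect(p[0],p[1],w,.098,.032,p[2]+.014),(0,255,255)),(rect(.644,-.0205,.012,.112,.064,.005),(0,255,0))],[("scene",(210,120,100,100),6)],"pics/g8.png")
E
```

```text
t 28.1 tcp [ 0.6438 -0.0207  0.109 ] yaw 0.011 gap 0.0298 F [-0.   0.5 -0.2]
slide units [ 0.004 -0.004  1.651] rotz units -0.005
```

View pics/g8.png

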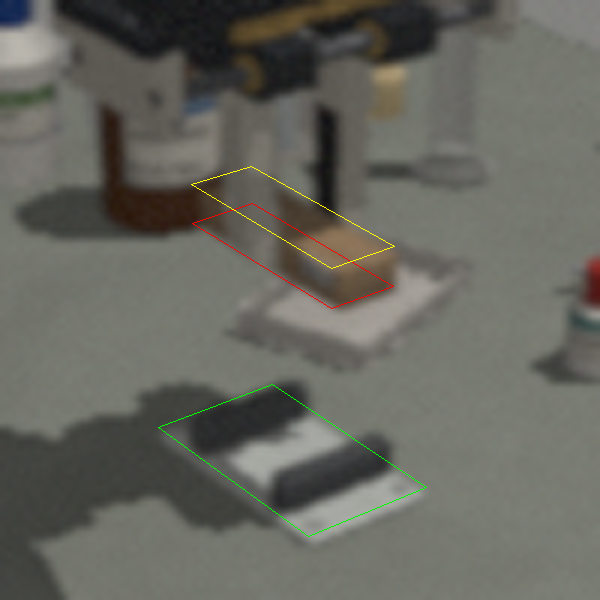

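The block's near end at (363,270) agrees with the model, and it sits level and aligned over the rack. Lowering.

>>> send_rows(
  commands=[
    {"fingers": 0, "slide": [0, 0, 0.3], "rotation": [0, 0, 0]},
    {"fingers": 0, "slide": [0, 0, 0.5], "rotation": [0, 0, 0]},
    {"fingers": 0, "slide": [0, 0, 0.4], "rotation": [0, 0, 0]},
    {"fingers": 0, "slide": [0, 0, 0.2], "rotation": [0, 0, 0]},
    {"fingers": 0, "slide": [0, 0, 0.15], "rotation": [0, 0, 0]},
    {"fingers": 0, "slide": [0, 0, 0.06], "rotation": [0, 0, 0]},
    {"fingers": 0, "slide": [0, 0, 0.02], "rotation": [0, 0, 0]},
    {"fingers": 0, "slide": [0, 0, 0], "rotation": [0, 0, 0]},
    {"fingers": 0, "slide": [0, 0, 0], "rotation": [0, 0, 0]},
    {"fingers": 0, "slide": [0, 0, 0], "rotation": [0, 0, 0]},
  ],
)

```text
time_s: 29.2
eef_pos: [0.6446, -0.0209, 0.0285]
tool_rot: [1.0, 0.005, 0.001, 0.0]
ft_force: [-0.3, 0.7, -1.0]
finger_gap: 0.0298
grip_force: 30.0
```

>>> send_rows(
  commands=[
    {"fingers": 0, "slide": [0, 0, 0.03], "rotation": [0, 0, 0]},
    {"fingers": 0, "slide": [0, 0, 0.02], "rotation": [0, 0, 0]},
    {"fingers": 0, "slide": [0, 0, 0], "rotation": [0, 0, 0]},
    {"fingers": 0, "slide": [0, 0, 0], "rotation": [0, 0, 0]},
  ],
)

```text
time_s: 29.6
eef_pos: [0.6444, -0.0208, 0.0262]
tool_rot: [1.0, 0.005, 0.0, 0.0]
ft_force: [-2.8, -0.4, 6.5]
finger_gap: 0.0297
grip_force: 30.0
```

Contact (6.5 N). Releasing and backing off.

>>> send_rows(
  commands=[
    {"fingers": 0.4, "slide": [0, 0, 0], "rotation": [0, 0, 0]},
    {"fingers": 0.6, "slide": [0, 0, 0], "rotation": [0, 0, 0]},
    {"fingers": 0.8, "slide": [0, 0, 0], "rotation": [0, 0, 0]},
    {"fingers": 0.8, "slide": [0, 0, 0], "rotation": [0, 0, 0]},
    {"fingers": 0.8, "slide": [0, 0, -0.2], "rotation": [0, 0, 0]},
    {"fingers": 0.8, "slide": [0, 0, -0.6], "rotation": [0, 0, 0]},
    {"fingers": 0.8, "slide": [0, 0, -0.8], "rotation": [0, 0, 0]},
    {"fingers": 0.8, "slide": [0, 0, -0.8], "rotation": [0, 0, 0]},
    {"fingers": 0.8, "slide": [0, 0, -0.8], "rotation": [0, 0, 0]},
    {"fingers": 0.8, "slide": [0, -0.8, 0], "rotation": [0, 0, 0]},
    {"fingers": 0.8, "slide": [0, -0.8, 0], "rotation": [0, 0, 0]},
    {"fingers": 0.8, "slide": [0, -0.8, 0], "rotation": [0, 0, 0]},
    {"fingers": 0.8, "slide": [0, -0.8, 0], "rotation": [0, 0, 0]},
    {"fingers": 0.8, "slide": [0, -0.8, 0], "rotation": [0, 0, 0]},
    {"fingers": 0.8, "slide": [0, 0, 0], "rotation": [0, 0, 0]},
    {"fingers": 0.8, "slide": [0, 0, 0], "rotation": [0, 0, 0]},
  ],
)

```text
time_s: 31.2
eef_pos: [0.6419, 0.1801, 0.1857]
tool_rot: [1.0, 0.006, 0.0, 0.0]
ft_force: [0.1, -1.4, -0.2]
finger_gap: 0.0745
grip_force: 0.0
```

```bash
python3 - <<'E'
from h import *
overlay([],[("scene",(170,120,240,180),3.3)],"pics/f1.png")
overlay([(rect(.644,-.0205,.012,.098,.032,.04),(0,0,255)),(circ(.4294,.0697,.024,.027),(0,0,255)),(circ(.44,-.084,.03,.033),(0,0,255))],[("top",(205,130,180,140),4)],"pics/f2.png")
E
```

```text
(no output)
```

View pics/f1.png

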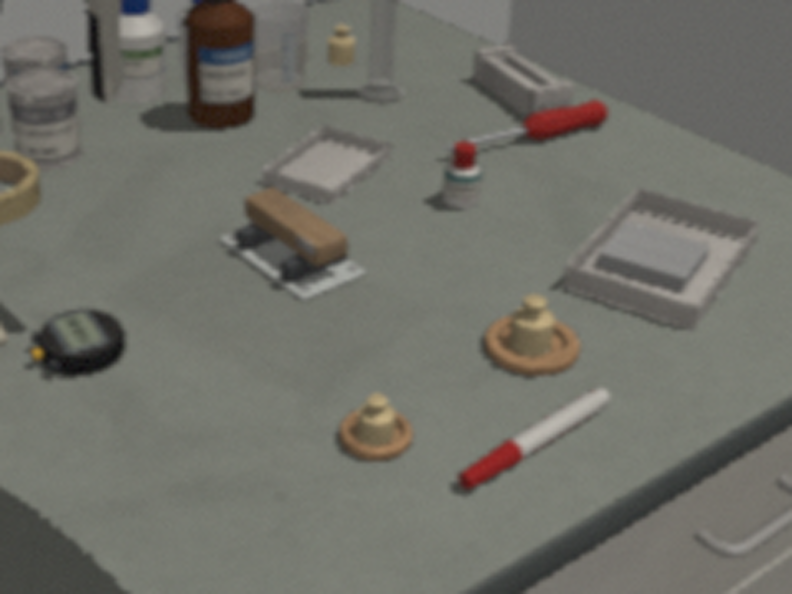

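View pics/f2.png

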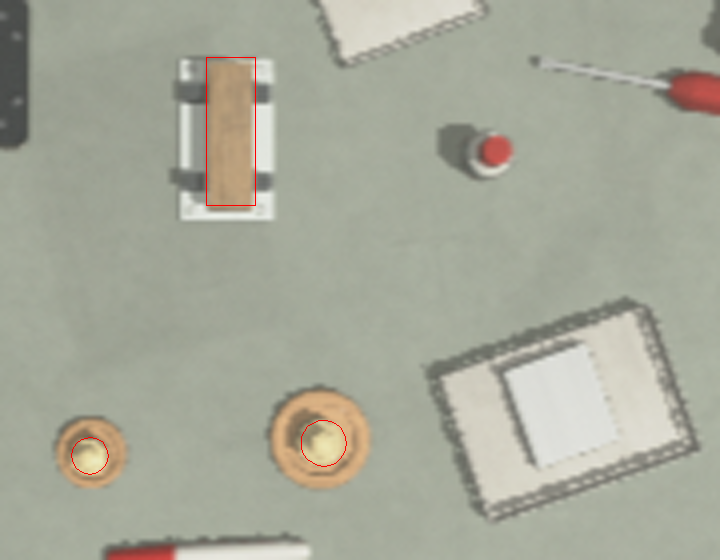

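Both views show everything in place: the weights are upright in their dishes, the plate is flat in the tray, and the block is centred on both bars. The bottle and stopwatch are undisturbed.

```bash
python3 -c "
from plant import bot
print(bot.sign_off())"
```

```text
the job is handed in; nothing more can be done
None
```

The stack is apart and the job is handed in after about 31 s of robot time: both weights upright in their dishes, plate flat in the larger tray, block across the middle of the rack's bars, stopwatch and dropper bottle untouched; the hand-in returned no verdict, so this rests on the final camera views.

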